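# Swap two levelling jacks in their tool board

## Task

On the fitter's bench, the tall pointed screw jack and the short flat-topped one have been put away in each other's pockets of the square plywood tool board. Swap them: park one in the empty pocket, move the other to where the first stood, then bring the parked one to the pocket that has come free, so that both stand upright on the pocket floors. Set the jacks down rather than drop them, and leave the drill chuck in its own pocket where it is.

Things in the scene. Friction and masses are not known exactly. Their poses are not given: they have to be found in the camera images.
- board: Plywood tool board fixed to the bench, 190 x 190 x 16 mm, at any yaw. Origin: centre of its underside, on the bench top; z up, x and y along its edges. Four square pockets, 66 mm wide, 10 mm deep (floors 6 mm above the bench), centred at x = +-50, y = +-50 mm in its frame. The one at x = -50, y = -50 mm starts empty; the others hold the two jacks and the chuck in any arrangement.
- tall_centre (a point): Tall steel screw jack, 95 mm high, 0.4 to 0.6 kg, upright in a pocket: round foot 44 mm across and 12 mm high, plain round body 32 mm across from 12 to 62 mm up (grip here, any yaw), then a thin screw with a conical point. This point: on its axis, 47.5 mm above its underside; z along its axis, up.
- short_centre (a point): Short steel screw jack, 70 mm high, 0.3 to 0.5 kg, upright in a pocket: round foot 44 mm across and 12 mm high, plain round body 32 mm across from 12 to 50 mm up (grip here, any yaw), then a short screw with a flat round pad 30 mm across. This point: on its axis, 35 mm above its underside; z along its axis, up.
- chuck_centre (a point): A bystander to leave alone: a bright steel drill chuck, 42 mm in diameter and 55 mm high with a tapered nose, standing in its pocket, nose up. This point lies on its axis, 27.5 mm above its underside.

How it is judged:
On the way:
1. one of the two jacks stands, let go, in the pocket that was empty (((z of tall_centre in the frame of board between 0.0485 and 0.0585 m and angle between tall_centre's own z axis and vertical below 0.17 rad and (x of tall_centre in the frame of board between -0.065 and -0.035 m and y of tall_centre in the frame of board between -0.065 and -0.035 m) and contact force between the fingers and tall below 0.3 N and linear speed of tall below 0.03 m/s) or (z of short_centre in the frame of board between 0.036 and 0.046 m and angle between short_centre's own z axis and vertical below 0.17 rad and (x of short_centre in the frame of board between -0.065 and -0.035 m and y of short_centre in the frame of board between -0.065 and -0.035 m) and contact force between the fingers and short below 0.3 N and linear speed of short below 0.03 m/s))), for 0.2 s.
At the end, for the whole second after the job is handed in: Each jack stands, released and at rest, in the pocket where the other started: foot on the pocket floor (5 mm), axis within 15 mm of the pocket centre along each board axis, leaning under 10 degrees. The first empty pocket is empty again; the chuck is within 25 mm of its start (z of tall_centre in the frame of board between 0.0485 and 0.0585 m and angle between each of tall_centre, short_centre's own z axis and vertical below 0.17 rad and ((x of tall_centre in the frame of board between 0.035 and 0.065 m and y of tall_centre in the frame of board between 0.035 and 0.065 m) or (x of tall_centre in the frame of board between 0.035 and 0.065 m and y of tall_centre in the frame of board between -0.065 and -0.035 m) or (x of tall_centre in the frame of board between -0.065 and -0.035 m and y of tall_centre in the frame of board between 0.035 and 0.065 m)) and contact force between the fingers and tall below 0.3 N and linear speed of each of tall, short below 0.03 m/s and distance of each of tall_centre, short_centre from where it was at the start of the episode above 0.06 m and z of short_centre in the frame of board between 0.036 and 0.046 m and ((x of short_centre in the frame of board between 0.035 and 0.065 m and y of short_centre in the frame of board between 0.035 and 0.065 m) or (x of short_centre in the frame of board between 0.035 and 0.065 m and y of short_centre in the frame of board between -0.065 and -0.035 m) or (x of short_centre in the frame of board between -0.065 and -0.035 m and y of short_centre in the frame of board between 0.035 and 0.065 m)) and contact force between the fingers and short below 0.3 N and distance of chuck_centre from where it was at the start of the episode below 0.025 m); the robot touches nothing.
It fails at once if a jack is dropped (moves faster than 0.6 m/s with no finger touching it, a fall of about 18 mm) ((contact force between the fingers and tall below 0.05 N and linear speed of tall above 0.6 m/s) or (contact force between the fingers and short below 0.05 N and linear speed of short above 0.6 m/s)).
It fails at once if the drill chuck is moved by more than 25 mm (distance of chuck_centre from where it was at the start of the episode above 0.025 m).
It also fails if it takes over 72 s, if anything falls off the work surface, if the arm or the gripper's body presses on something with over 40 N, if the wrist force passes 120 N, or if a joint passes its speed limit or range.

## Robot

A 6-joint arm with a two-finger parallel gripper is mounted at the origin on the work surface. World frame = base frame: x ahead of the robot, y to its left, z up, the work surface at z = 0. Lengths are in m, angles in rad, forces in N, time in s.
With the tool pointing down it reaches from about 0.375 to 0.9 m from the base axis. Payload 3.1 kg.
Tool frame: the origin (TCP) lies at the very end of the fingers, on their centre line; the grasp point (between the pads) lies 19 mm behind it (grip_depth is the distance from the TCP to the grasp point, in m); z points along the fingers, y is the line along which they close (so a half turn about z gives the same grasp; the last joint's range is limited). The gripper opens to 85 mm and grips with 20 to 120 N. Pads are 22 mm wide; open, the fingers measure 114 mm over their backs; the gripper's body (76 mm by 85 mm) begins 54 mm behind the grasp point. The pads swing forward as they close: fully open they stand 13 mm farther back than shut.
Start: joints at [-1.47, 0.527, 1.433, -0, 1.181, -0.178], TCP at [0.173, -0.601, 0.231] pointing down, gripper open.
Joint ranges: [-3.08, 3.08], [-0.75, 2.2], [0.22, 2.44], [-1.43, 4.57], [0, 2.65], [-2.85, 2.85]. Speed limits (rad/s): [2.79, 2.79, 3.14, 3.14, 3.14, 3.14].

## Interface

Orientations are given as a unit quaternion [x, y, z, w].
In Python, from station import * gives the robot as it stands.
- The arm moves only by the tool apply_moves, never from a script. Its argument "plan" is a list of rows, each a list of 7 numbers: the shift along the tool's x, y, z in m, then the turn, a rotation vector about the tool's x, y, z in rad, then the gripper command: -1 is fully open, 1 is shut, values between are in proportion. In form: [[dx, dy, dz, wx, wy, wz, jaw], ...]. A call has 1 to 8 rows; each row shifts and turns the commanded pose from where the row before left it, along the tool's axes as they then stand; what a row does not reach is not made up. A row lasts 1/8 s, in which the tool goes at most 62.5 mm and 10.7 degrees, less where a joint would pass 70% of its speed; a pose out of reach is approached as far as the arm can. A call is refused whole if a number of a shift passes 0.0625 or a number of a turn 0.188, either way. A call with a gripper value outside its range is refused whole. The fingers move at their own pace and stop on an object; "force" is the grip in N (left out, the last holds). Time passes only in rows, so rows that do not move let the fingers close. It gives the time, the measured TCP pose, the force, the opening and the grip force at its end, in the units of the state.
- sense(): the state, without advancing time (a new reading comes with each control period).
- snapshot(name): name is "side" or "top" or "wrist"; returns the picture (420x560x3 uint8, red, green, blue); there is no depth.
- calibration(name): a dict with "camera_matrix" (3x3 intrinsics, pixels), "k1" (the pictures are not rectified: a ray, as slopes to the right and down, at radius r is drawn at 1 + k1 r^2 times it, then the intrinsics apply), "R" (3x3) and "t" (3): a world point X has camera coordinates R X + t; the wrist camera has in their place "mount" (4x4, takes a point from camera to tool coordinates, whose origin is the TCP and whose axes are the flange's). Camera axes: x right, y down, z forward; pixel columns grow to the right and rows downward; lengths in m; the calibration is good to about 2 mm. A picture is of the moment at which its call begins: read the wrist's pose just before it. calibration takes no time and is no camera call.
- sign_off(): hands the job in; it is judged then, once.
The state is a dict: "t": time; "q": joint angles; "qd": joint speeds; "tau": joint torques, N m; "tcp_pos": TCP position; "tool_rot": TCP orientation; "force": force on the tool from outside, world axes, zero at the start; "ft_torque": the same for the moment, N m; "finger_gap": opening from 0.0 (shut) to 1.0 (fully open); "gripper_force": force on a finger pad.
Only numpy, scipy, OpenCV 4.12 (cv2) and the standard library are available. Lean on these libraries where they do the work, as an engineer would, in place of code of your own. Each camera call takes 0.05 s, during which the arm holds its last target. There are 200 camera calls.

## Working session

There is one attempt and no reset: what is moved stays moved. The work goes in short steps, Python scripts to look and compute and a tool call to move; the robot and the scene stay as the last step left them, time stands still between calls to the robot, and variables do not carry over. Pictures are saved under pics/ and viewed, at most 10 in all, crops included, and the job is handed in when it is done.

Besides the shell and the picture viewer there is one more tool, called after "Emit:" as name([rows], argument=value, ...), one row to a line, values as JSON. apply_moves: Moves the arm, as the interface text tells. Its arguments: {"type":"object","properties":{"plan":{"type":"array"},"force":{"type":"number"}},"required":["plan"]}

```bash
mkdir -p pics
python3 - <<'E'
from station import *
import cv2,numpy as np
s=sense();print({k:np.round(v,3) for k,v in s.items()})
for n in("top","side"):
    im=snapshot(n);cv2.imwrite(f"pics/{n}0.png",im[:,:,::-1]);c=calibration(n);print(n,c)
print(calibration("wrist"))
E
```

```text
{'t': np.float64(0.0), 'q': array([-1.469,  0.528,  1.434,  0.   ,  1.181, -0.179]), 'qd': array([ 0.001,  0.002, -0.001, -0.   ,  0.001, -0.001]), 'tau': array([-2.0000e-03, -4.4236e+01, -1.7803e+01, -0.0000e+00,  9.0000e-03,
       -0.0000e+00]), 'tcp_pos': array([ 0.173, -0.6  ,  0.23 ]), 'tool_rot': array([ 0.99 ,  0.139,  0.   , -0.001]), 'force': array([-0.015,  0.334,  0.343]), 'ft_torque': array([ 0.009, -0.017, -0.006]), 'gripper_force': np.float64(0.0), 'finger_gap': np.float64(1.0)}
top {'camera_matrix': array([[536.48017158,   0.        , 277.53148819],
       [  0.        , 536.48017158, 215.04058154],
       [  0.        ,   0.        ,   1.        ]]), 'k1': -0.11662463346574488, 'R': array([[-0.00831846, -0.99976188,  0.02017387],
       [-0.99813477,  0.00708136, -0.06063683],
       [ 0.06047954, -0.02064065, -0.99795601]]), 't': array([0.04406095, 0.5604368 , 0.82993372])}
side {'camera_matrix': array([[384.75298335,   0.        , 280.2888132 ],
       [  0.        , 384.75298335, 207.75365837],
       [  0.        ,   0.        ,   1.        ]]), 'k1': -0.0591848405095642, 'R': array([[-0.9240604 , -0.38177167, -0.01904634],
       [-0.26313812,  0.67147355, -0.69273488],
       [ 0.27725567, -0.63511705, -0.72094079]]), 't': array([0.53976899, 0.15249344, 0.56408935])}
{'camera_matrix': array([[309.90164045,   0.        , 283.07223194],
       [  0.        , 309.90164045, 204.67828066],
       [  0.        ,   0.        ,   1.        ]]), 'k1': -0.06094893696054528, 'mount': array([[ 5.51166761e-04, -9.63112374e-01, -2.69098961e-01,
         6.82519036e-02],
       [ 9.99997540e-01, -4.73131874e-05,  2.21752369e-03,
        -7.91063322e-04],
       [-2.14845643e-03, -2.69099522e-01,  9.63109979e-01,
        -1.43081295e-01],
       [ 0.00000000e+00,  0.00000000e+00,  0.00000000e+00,
         1.00000000e+00]])}
```

View pics/top0.png

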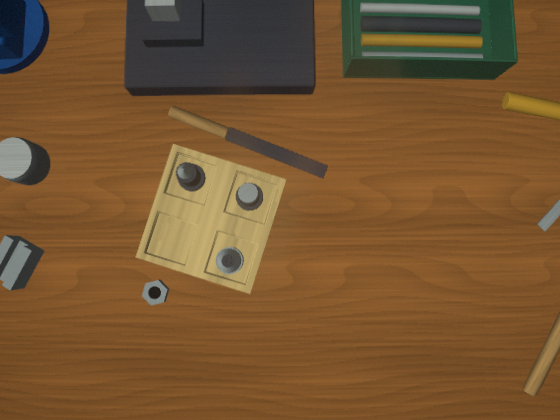

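View pics/side0.png

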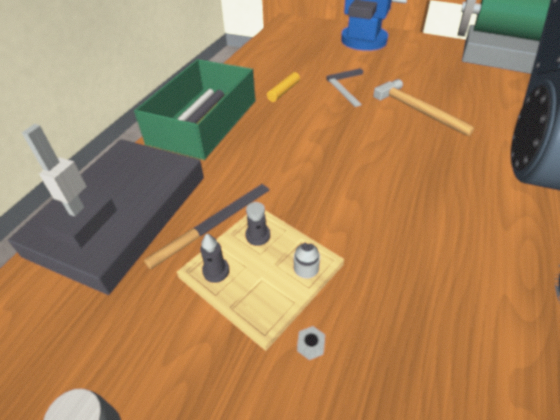

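The top view shows the board with corners at about (174,145), (285,180), (250,293) and (137,258). The tall jack is at (190,176), the short at (249,196), the chuck at (230,260), and the empty pocket is at (171,238). The side view agrees.

```bash
cat > h.py <<'E'
from station import *
import cv2,numpy as np
from scipy.spatial.transform import Rotation as Ro
def cam(n,s=None):
    c=calibration(n)
    if n=="wrist":
        M=np.eye(4);M[:3,:3]=Ro.from_quat(s["tool_rot"]).as_matrix();M[:3,3]=s["tcp_pos"]
        M=M@c["mount"];return c,M[:3,:3],M[:3,3]
    return c,c["R"].T,-c["R"].T@c["t"]
def ray(n,uv,z,s=None):
    c,A,o=cam(n,s)
    d=cv2.undistortPoints(np.float64(uv).reshape(-1,1,2),c["camera_matrix"],np.array([c["k1"],0,0,0,0.]))[:,0]
    d=np.c_[d,np.ones(len(d))]@A.T
    return o+d*((z-o[2])/d[:,2])[:,None]
def pix(n,X,s=None):
    c,A,o=cam(n,s);X=np.atleast_2d(X)
    return cv2.projectPoints((X-o)@A,np.zeros(3),np.zeros(3),c["camera_matrix"],np.array([c["k1"],0,0,0,0.]))[0][:,0]
E
python3 - <<'E'
from h import *
im=cv2.imread("pics/top0.png");h=cv2.cvtColor(im,cv2.COLOR_BGR2HSV)
print(h[240,172],h[200,210],h[350,200])
m=cv2.inRange(h,(15,40,120),(35,150,255));m[:100]=0;m[:,330:]=0
m=cv2.morphologyEx(m,cv2.MORPH_CLOSE,np.ones((7,7)));m=cv2.morphologyEx(m,cv2.MORPH_OPEN,np.ones((9,9)))
k=max(cv2.findContours(m,0,1)[0],key=cv2.contourArea)
W=ray("top",k[:,0],.016)
r=cv2.minAreaRect((cv2.convexHull(W[:,:2].astype(np.float32)*1000)));print(r)
o=cam("top")[2];print("cam",o)
# pocket centres, jack tops
for n,p,z in(("tall foot?",(190,176),.06),("short top",(249,195),.076),("chuck",(230,260),.05),("empty",(171,238),.011)):print(n,ray("top",[p],z).round(4))
E
```

```text
[ 22 109 183] [ 21 110 187] [ 15 174 126]
((556.4119873046875, 143.04800415039062), (196.6534881591797, 191.88694763183594), 72.03372192382812)
cam [0.50956397 0.05721217 0.86133157]
tall foot? [[0.6179 0.1718 0.06  ]]
short top [[0.587  0.0827 0.076 ]]
chuck [[0.4913 0.1127 0.05  ]]
empty [[0.5258 0.2089 0.011 ]]
```

Emit:
apply_moves([
  [0.04, -0.0388, 0, 0, 0, 0, -1],
  [0.04, -0.0388, 0, 0, 0, 0, -1],
  [0.04, -0.0388, 0, 0, 0, 0, -1],
  [0.04, -0.0388, 0, 0, 0, 0, -1],
  [0.04, -0.0388, 0, 0, 0, 0, -1],
  [0.04, -0.0388, 0, 0, 0, 0, -1],
  [0.04, -0.0388, 0, 0, 0, 0, -1],
  [0.04, -0.0388, 0, 0, 0, 0, -1],
], force=50)

```text
t: 1.1
tcp_pos: [0.395, -0.2123, 0.2312]
tool_rot: [0.99, 0.139, 0.0, -0.0]
force: [1.5, -0.3, -0.4]
finger_gap: 0.998
gripper_force: 0.0
```

Emit:
apply_moves([
  [0.04, -0.0388, 0, 0, 0, 0, -1],
  [0.04, -0.0388, 0, 0, 0, 0, -1],
  [0.04, -0.0388, 0, 0, 0, 0, -1],
  [0.04, -0.0388, 0, 0, 0, 0, -1],
  [0.04, -0.0388, 0, 0, 0, 0, -1],
  [0.04, -0.0388, 0, 0, 0, 0, -1],
  [0.04, -0.0388, 0, 0, 0, 0, -1],
  [0.04, -0.0388, 0, 0, 0, 0, -1],
])

```text
t: 2.1
tcp_pos: [0.6167, 0.1744, 0.2308]
tool_rot: [0.99, 0.14, -0.0, 0.0]
force: [0.6, -1.1, 0.9]
finger_gap: 0.999
gripper_force: 0.0
```

Emit:
apply_moves([
  [0, 0, 0, 0, 0, 0, -1],
  [0, 0, 0, 0, 0, 0, -1],
])

```text
t: 2.35
tcp_pos: [0.6154, 0.1725, 0.2305]
tool_rot: [0.99, 0.14, -0.001, 0.0]
force: [0.1, -0.4, 0.1]
finger_gap: 1.003
gripper_force: 0.0
```

Run:
```python
from h import *
s=sense();print({k:np.round(s[k],4) for k in("t","q","tcp_pos","tool_rot")})
im=snapshot("wrist")[:,:,::-1].copy();cv2.imwrite("pics/w1.png",im)
c=np.array([.5564,.143]);u=np.array([.951,-.309]);v=np.array([.309,.951])
g=[[*(c+a*u+b*v),.016] for a,b in((.05,.05),(-.05,.05),(.05,-.05),(-.05,-.05))]
g+=[[*(c+a*u+b*v),.016] for a,b in((.095,.095),(-.095,.095),(.095,-.095),(-.095,-.095))]
for q in pix("wrist",g,s):cv2.drawMarker(im,tuple(int(a) for a in q),(0,0,255),0,12)
cv2.imwrite("pics/w1m.png",im);print(pix("wrist",g,s).round(0))
```

```text
{'t': np.float64(2.35), 'q': array([ 9.9000e-02,  5.4870e-01,  1.3942e+00, -6.0000e-04,  1.2010e+00,
        1.3896e+00]), 'tcp_pos': array([0.6154, 0.1725, 0.2305]), 'tool_rot': array([ 9.902e-01,  1.398e-01, -1.200e-03,  2.000e-04])}
[[282. 174.]
 [237. 240.]
 [350. 220.]
 [303. 281.]
 [271. 119.]
 [188. 249.]
 [401. 210.]
 [311. 322.]]
```

View pics/w1m.png

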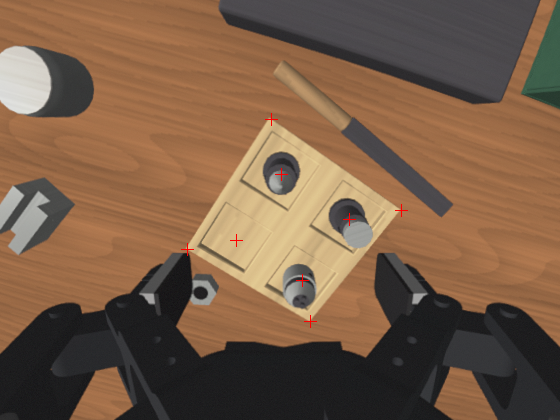

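The wrist view shows the tall jack foot at about (281,173), the short at (347,215), the chuck at (299,285) and the empty pocket at (237,238). The projected board corners match to about 3 px. Next I'll locate the jack axes from the foot outlines.

Run:
```python
from h import *
s=sense()
c=np.array([.5575,.1425]);u=np.array([.951,-.309]);v=np.array([.309,.951])
P={"tall":c+.05*u+.05*v,"short":c+.05*u-.05*v}
for n,f in(("wrist","w1"),("top","top0")):
    im=cv2.imread(f"pics/{f}.png");g=cv2.cvtColor(im,cv2.COLOR_BGR2HSV)
    m=((g[:,:,1]<70)&(g[:,:,2]<120)).astype(np.uint8)*255
    m=cv2.morphologyEx(m,cv2.MORPH_OPEN,np.ones((3,3)))
    for k,p in P.items():
        q=pix(n,[[*p,.018]],s)[0]
        cs=[a for a in cv2.findContours(m,0,1)[0] if cv2.contourArea(a)>40]
        a=max(cs,key=lambda a:cv2.pointPolygonTest(a,tuple(map(float,q)),True))
        W=ray(n,a[:,0],.018,s)[:,:2];o=cam(n,s)[2][:2]
        d=(o-p)/np.linalg.norm(o-p);e=np.array([-d[1],d[0]])
        A=W@d;B=W@e
        print(n,k,cv2.boundingRect(a),"centre",((A.max()-.022)*d+(B.max()+B.min())/2*e).round(4),"width",(B.max()-B.min()).round(4),"pocket",p.round(4))
```

```text
wrist tall (263, 152, 37, 43) centre [0.6231 0.1766] width 0.0417 pocket [0.6205 0.1746]
wrist short (329, 199, 37, 34) centre [0.5924 0.0861] width 0.0426 pocket [0.5896 0.0795]
top tall (178, 163, 27, 28) centre [0.6233 0.177 ] width 0.0415 pocket [0.6205 0.1746]
top short (236, 188, 27, 22) centre [0.5919 0.085 ] width 0.0416 pocket [0.5896 0.0795]
```

Emit:
apply_moves([
  [0.0086, -0.0022, 0.02, 0, 0, 0, -1],
  [0, 0, 0.03, 0, 0, 0, -1],
  [0, 0, 0.03, 0, 0, 0, -1],
  [0, 0, 0.03, 0, 0, 0, -1],
  [0, 0, 0.03, 0, 0, 0, -1],
  [0, 0, 0.03, 0, 0, 0, -1],
  [0, 0, 0.0265, 0, 0, 0, -1],
  [0, 0, 0, 0, 0, 0, -1],
])

```text
t: 3.4
tcp_pos: [0.6215, 0.176, 0.0316]
tool_rot: [0.99, 0.139, -0.003, -0.0]
force: [-0.5, 0.1, -0.5]
finger_gap: 0.999
gripper_force: 0.0
```

Emit:
apply_moves([
  [0, 0, 0, 0, 0, 0, 0.0],
  [0, 0, 0, 0, 0, 0, 0.6],
  [0, 0, 0, 0, 0, 0, 1],
  [0, 0, 0, 0, 0, 0, 1],
  [0, 0, 0, 0, 0, 0, 1],
  [0, 0, 0, 0, 0, 0, 1],
], force=50)

```text
t: 4.15
tcp_pos: [0.6246, 0.1776, 0.0361]
tool_rot: [0.99, 0.14, 0.001, -0.0]
force: [-0.6, 1.5, 5.8]
finger_gap: 0.359
gripper_force: 49.4
```

Emit:
apply_moves([
  [0, 0, -0.01, 0, 0, 0, 1],
  [0, 0, -0.02, 0, 0, 0, 1],
  [0, 0, -0.02, 0, 0, 0, 1],
  [-0.0216, -0.0136, 0, 0, 0, 0, 1],
  [-0.0216, -0.0136, 0, 0, 0, 0, 1],
  [-0.0216, -0.0136, 0, 0, 0, 0, 1],
  [-0.0216, -0.0136, 0, 0, 0, 0, 1],
  [0, 0, 0, 0, 0, 0, 1],
])

```text
t: 5.15
tcp_pos: [0.5236, 0.2061, 0.0858]
tool_rot: [0.99, 0.14, -0.001, -0.0]
force: [-0.3, -0.1, -4.2]
finger_gap: 0.359
gripper_force: 50.0
```

Run:
```python
from h import *
s=sense();print({k:np.round(s[k],4) for k in("t","tcp_pos","tool_rot","finger_gap","force")})
im=snapshot("side")[:,:,::-1];cv2.imwrite("pics/s2.png",cv2.resize(im[150:400,130:400],None,fx=2,fy=2))
```

```text
{'t': np.float64(5.15), 'tcp_pos': array([0.5236, 0.2061, 0.0858]), 'tool_rot': array([ 0.9901,  0.1402, -0.0011, -0.    ]), 'finger_gap': np.float64(0.3589), 'force': array([-0.3034, -0.0565, -4.2089])}
```

View pics/s2.png

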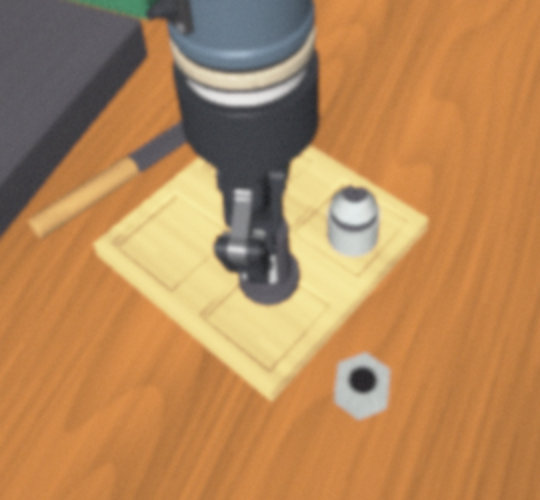

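The side view shows the tall jack held upright over the empty pocket, with its foot at about (270,280) in the crop. I'll lower it gently.

Emit:
apply_moves([
  [0.0015, 0, 0.015, 0, 0, 0, 1],
  [0, 0, 0.015, 0, 0, 0, 1],
  [0, 0, 0.01, 0, 0, 0, 1],
  [0, 0, 0.005, 0, 0, 0, 1],
  [0, 0, 0.002, 0, 0, 0, 1],
  [0, 0, 0, 0, 0, 0, 1],
])

```text
t: 5.95
tcp_pos: [0.5275, 0.2061, 0.0378]
tool_rot: [0.99, 0.139, 0.0, -0.0]
force: [-0.5, 1.2, -4.5]
finger_gap: 0.363
gripper_force: 50.1
```

Emit:
apply_moves([
  [0, 0, 0.001, 0, 0, 0, 1],
  [0, 0, 0.001, 0, 0, 0, 1],
  [0, 0, 0, 0, 0, 0, 1],
])

```text
t: 6.32
tcp_pos: [0.5276, 0.2061, 0.0362]
tool_rot: [0.99, 0.139, 0.0, -0.0]
force: [-0.6, -0.1, -2.1]
finger_gap: 0.361
gripper_force: 50.3
```

Emit:
apply_moves([
  [0, 0, 0.0008, 0, 0, 0, 1],
  [0, 0, 0, 0, 0, 0, 1],
  [0, 0, 0, 0, 0, 0, 0.1],
  [0, 0, 0, 0, 0, 0, -0.3],
  [0, 0, 0, 0, 0, 0, -1],
  [0, 0, 0, 0, 0, 0, -1],
  [0, 0, 0, 0, 0, 0, -1],
  [0, 0, 0, 0, 0, 0, -1],
])

```text
t: 7.32
tcp_pos: [0.5273, 0.206, 0.035]
tool_rot: [0.99, 0.139, -0.0, 0.0]
force: [-0.8, -0.8, -0.6]
finger_gap: 1.001
gripper_force: 0.0
```

Emit:
apply_moves([
  [0, 0, -0.01, 0, 0, 0, -1],
  [0, 0, -0.03, 0, 0, 0, -1],
  [0, 0, -0.04, 0, 0, 0, -1],
  [0, 0, -0.04, 0, 0, 0, -1],
  [0, 0, -0.04, 0, 0, 0, -1],
  [0, 0, -0.035, 0, 0, 0, -1],
  [0, 0, 0, 0, 0, 0, -1],
  [0, 0, 0, 0, 0, 0, -1],
])

```text
t: 8.32
tcp_pos: [0.5266, 0.2059, 0.2299]
tool_rot: [0.99, 0.139, -0.0, 0.0]
force: [-0.1, 0.5, -0.4]
finger_gap: 0.996
gripper_force: 0.0
```

Run:
```python
from h import *
s=sense();print({k:np.round(s[k],4) for k in("t","tcp_pos","tool_rot","finger_gap","force")})
im=snapshot("wrist")[:,:,::-1].copy();cv2.imwrite("pics/w3.png",im)
c=np.array([.5575,.1425]);u=np.array([.951,-.309]);v=np.array([.309,.951])
g=[[*(c+a*u+b*v),.016] for a,b in((.05,.05),(-.05,.05),(.05,-.05),(-.05,-.05),(.095,.095),(-.095,.095),(.095,-.095),(-.095,-.095))]
for q in pix("wrist",g,s):cv2.drawMarker(im,tuple(int(a) for a in q),(0,0,255),0,12)
cv2.imwrite("pics/w3m.png",im)
```

```text
{'t': np.float64(8.325), 'tcp_pos': array([0.5266, 0.2059, 0.2299]), 'tool_rot': array([ 9.902e-01,  1.394e-01, -4.000e-04,  0.000e+00]), 'finger_gap': np.float64(0.9958), 'force': array([-0.1056,  0.4895, -0.3818])}
```

View pics/w3m.png

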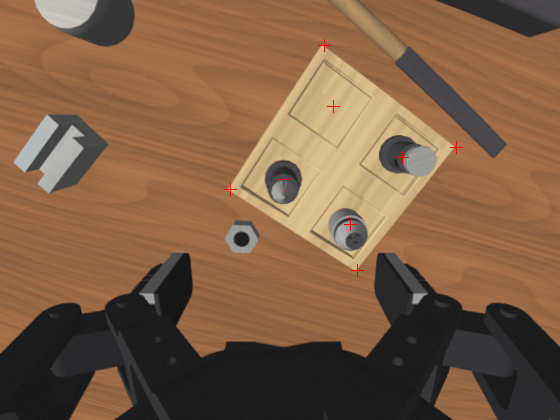

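The tall jack now stands centred in the formerly empty pocket, at about (283,178). Next is the short jack.

Emit:
apply_moves([
  [0.0073, 0.0334, 0, 0, 0, 0, -1],
  [0.0073, 0.0334, 0, 0, 0, 0, -1],
  [0.0073, 0.0334, 0, 0, 0, 0, -1],
  [0.0073, 0.0334, 0, 0, 0, 0, -1],
  [0, 0, 0.02, 0, 0, 0, -1],
  [0, 0, 0.03, 0, 0, 0, -1],
  [0, 0, 0.03, 0, 0, 0, -1],
  [0, 0, 0, 0, 0, 0, -1],
])

```text
t: 9.38
tcp_pos: [0.5892, 0.0857, 0.1462]
tool_rot: [0.99, 0.139, -0.005, -0.001]
force: [-0.3, 0.7, 0.2]
finger_gap: 0.999
gripper_force: 0.0
```

Emit:
apply_moves([
  [0, 0, 0, 0, 0, 0, -1],
  [0, 0, 0.02, 0, 0, 0, -1],
  [0, 0, 0.03, 0, 0, 0, -1],
  [0, 0, 0.03, 0, 0, 0, -1],
  [0, 0, 0.03, 0, 0, 0, -1],
  [0, 0, 0.016, 0, 0, 0, -1],
  [0, 0, 0, 0, 0, 0, -1],
  [0, 0, 0, 0, 0, 0, -1],
])

```text
t: 10.38
tcp_pos: [0.5934, 0.0857, 0.0253]
tool_rot: [0.99, 0.139, 0.001, 0.0]
force: [0.3, 0.2, -1.0]
finger_gap: 1.0
gripper_force: 0.0
```

Emit:
apply_moves([
  [0, 0, 0, 0, 0, 0, 0.0],
  [0, 0, 0, 0, 0, 0, 0.6],
  [0, 0, 0, 0, 0, 0, 1],
  [0, 0, 0, 0, 0, 0, 1],
  [0, 0, 0, 0, 0, 0, 1],
  [0, 0, 0, 0, 0, 0, 1],
])

```text
t: 11.12
tcp_pos: [0.5927, 0.0855, 0.0246]
tool_rot: [0.99, 0.139, 0.0, 0.0]
force: [-0.2, -1.8, 5.9]
finger_gap: 0.363
gripper_force: 49.6
```

Emit:
apply_moves([
  [0, 0, -0.01, 0, 0, 0, 1],
  [0, 0, -0.02, 0, 0, 0, 1],
  [0, 0, -0.02, 0, 0, 0, 1],
  [0.0134, -0.02, 0, 0, 0, 0, 1],
  [0.0134, -0.02, 0, 0, 0, 0, 1],
  [0.0134, -0.02, 0, 0, 0, 0, 1],
  [0.0134, -0.02, 0, 0, 0, 0, 1],
  [0, 0, 0, 0, 0, 0, 1],
])

```text
t: 12.12
tcp_pos: [0.6222, 0.1797, 0.0738]
tool_rot: [0.99, 0.141, 0.0, -0.0]
force: [0.4, -0.7, -3.7]
finger_gap: 0.361
gripper_force: 50.0
```

Emit:
apply_moves([
  [0, 0, 0, 0, 0, 0, 1],
  [0, 0, 0.015, 0, 0, 0, 1],
  [0, 0, 0.015, 0, 0, 0, 1],
  [0, 0, 0.01, 0, 0, 0, 1],
  [0, 0, 0.005, 0, 0, 0, 1],
  [0, 0, 0.002, 0, 0, 0, 1],
  [0, 0, 0.001, 0, 0, 0, 1],
  [0, 0, 0, 0, 0, 0, 1],
])

```text
t: 13.12
tcp_pos: [0.622, 0.1775, 0.0264]
tool_rot: [0.99, 0.139, 0.0, 0.0]
force: [-0.6, -0.6, -3.8]
finger_gap: 0.357
gripper_force: 50.0
```

Emit:
apply_moves([
  [0, 0, 0.001, 0, 0, 0, 1],
  [0, 0, 0, 0, 0, 0, 1],
])

```text
t: 13.38
tcp_pos: [0.6218, 0.1775, 0.0252]
tool_rot: [0.99, 0.139, 0.0, -0.0]
force: [0.4, -0.3, -3.3]
finger_gap: 0.361
gripper_force: 50.0
```

Emit:
apply_moves([
  [0, 0, 0.001, 0, 0, 0, 1],
  [0, 0, 0, 0, 0, 0, 1],
])

```text
t: 13.62
tcp_pos: [0.6219, 0.1774, 0.0247]
tool_rot: [0.99, 0.139, 0.0, 0.0]
force: [-1.3, -0.0, 1.9]
finger_gap: 0.361
gripper_force: 50.5
```

Emit:
apply_moves([
  [0, 0, 0, 0, 0, 0, 0.1],
  [0, 0, 0, 0, 0, 0, -0.3],
  [0, 0, 0, 0, 0, 0, -1],
  [0, 0, 0, 0, 0, 0, -1],
  [0, 0, 0, 0, 0, 0, -1],
  [0, 0, -0.01, 0, 0, 0, -1],
  [0, 0, -0.03, 0, 0, 0, -1],
  [0, 0, -0.04, 0, 0, 0, -1],
])

```text
t: 14.62
tcp_pos: [0.621, 0.1773, 0.1044]
tool_rot: [0.99, 0.139, -0.001, -0.0]
force: [0.2, 0.0, 0.5]
finger_gap: 1.0
gripper_force: 0.0
```

Emit:
apply_moves([
  [0, 0, -0.04, 0, 0, 0, -1],
  [0, 0, -0.04, 0, 0, 0, -1],
  [0, 0, -0.045, 0, 0, 0, -1],
  [-0.0277, -0.0178, 0, 0, 0, 0, -1],
  [-0.0277, -0.0178, 0, 0, 0, 0, -1],
  [-0.0276, -0.0178, 0, 0, 0, 0, -1],
  [0, 0, 0, 0, 0, 0, -1],
  [0, 0, 0, 0, 0, 0, -1],
])

```text
t: 15.62
tcp_pos: [0.5281, 0.2059, 0.2299]
tool_rot: [0.99, 0.14, 0.001, 0.0]
force: [0.6, 0.1, -0.7]
finger_gap: 1.003
gripper_force: 0.0
```

Run:
```python
from h import *
s=sense();print({k:np.round(s[k],4) for k in("t","tcp_pos","tool_rot","finger_gap","force")})
im=snapshot("wrist")[:,:,::-1].copy();cv2.imwrite("pics/w4.png",im)
c=np.array([.5575,.1425]);u=np.array([.951,-.309]);v=np.array([.309,.951])
g=[[*(c+a*u+b*v),.016] for a,b in((.05,-.05),(.017,-.017),(.083,-.017),(.017,-.083),(.083,-.083))]
for q in pix("wrist",g,s):cv2.drawMarker(im,tuple(int(a) for a in q),(0,0,255),0,8)
cv2.imwrite("pics/w4m.png",cv2.resize(im[20:300,200:500],None,fx=2,fy=2))
```

```text
{'t': np.float64(15.625), 'tcp_pos': array([0.5281, 0.2059, 0.2299]), 'tool_rot': array([9.902e-01, 1.395e-01, 1.200e-03, 1.000e-04]), 'finger_gap': np.float64(1.0035), 'force': array([ 0.5913,  0.1076, -0.664 ])}
```

View pics/w4m.png

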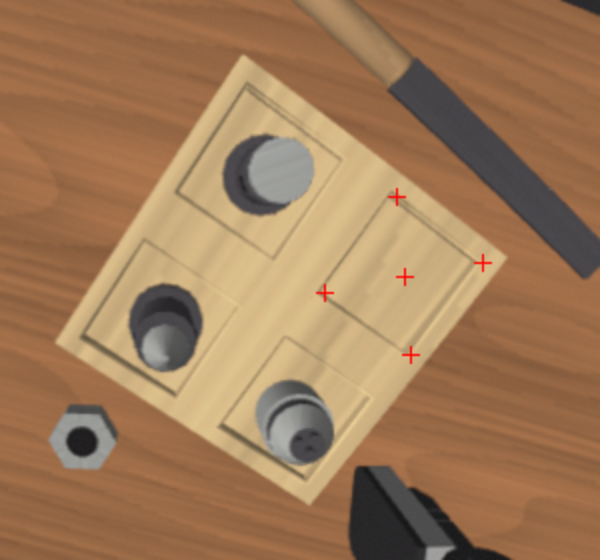

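The short jack stands in the tall's old pocket, at about (260,175) in the crop. The right pocket is free and matches the model to about 2 mm, and the tall jack is at (165,320). I'll fetch the tall jack now.

Emit:
apply_moves([
  [0, 0, 0.03, 0, 0, 0, -1],
  [0, 0, 0.03, 0, 0, 0, -1],
  [0, 0, 0.03, 0, 0, 0, -1],
  [0, 0, 0.03, 0, 0, 0, -1],
  [0, 0, 0.03, 0, 0, 0, -1],
  [0, 0, 0.03, 0, 0, 0, -1],
  [0, 0, 0.0145, 0, 0, 0, -1],
  [0, 0, 0, 0, 0, 0, -1],
])

```text
t: 16.68
tcp_pos: [0.5273, 0.2055, 0.0336]
tool_rot: [0.99, 0.139, -0.001, 0.0]
force: [0.1, -0.2, 0.0]
finger_gap: 0.999
gripper_force: 0.0
```

Emit:
apply_moves([
  [0, 0, 0, 0, 0, 0, -1],
  [0, 0, 0, 0, 0, 0, 0.0],
  [0, 0, 0, 0, 0, 0, 0.6],
  [0, 0, 0, 0, 0, 0, 1],
  [0, 0, 0, 0, 0, 0, 1],
  [0, 0, 0, 0, 0, 0, 1],
  [0, 0, 0, 0, 0, 0, 1],
])

```text
t: 17.55
tcp_pos: [0.5273, 0.2062, 0.0352]
tool_rot: [0.99, 0.139, 0.0, -0.0]
force: [-0.7, 2.2, 5.9]
finger_gap: 0.358
gripper_force: 49.2
```

Emit:
apply_moves([
  [0, 0, -0.01, 0, 0, 0, 1],
  [0, 0, -0.02, 0, 0, 0, 1],
  [0, 0, -0.025, 0, 0, 0, 1],
  [0, 0, -0.025, 0, 0, 0, 1],
  [0, 0, -0.02, 0, 0, 0, 1],
  [0.0052, 0.0274, 0, 0, 0, 0, 1],
  [0.0052, 0.0274, 0, 0, 0, 0, 1],
  [0.0052, 0.0274, 0, 0, 0, 0, 1],
])

```text
t: 18.55
tcp_pos: [0.5643, 0.1303, 0.134]
tool_rot: [0.99, 0.14, -0.001, 0.0]
force: [0.3, 0.5, -5.0]
finger_gap: 0.361
gripper_force: 50.2
```

Emit:
apply_moves([
  [0.0052, 0.0274, 0, 0, 0, 0, 1],
  [0.0052, 0.0274, 0, 0, 0, 0, 1],
  [0, 0, 0, 0, 0, 0, 1],
  [0, 0, 0.02, 0, 0, 0, 1],
  [0, 0, 0.025, 0, 0, 0, 1],
  [0, 0, 0.015, 0, 0, 0, 1],
  [0, 0, 0, 0, 0, 0, 1],
  [0, 0, 0, 0, 0, 0, 1],
])

```text
t: 19.55
tcp_pos: [0.5905, 0.0815, 0.075]
tool_rot: [0.99, 0.14, 0.001, 0.0]
force: [0.2, 0.4, -3.4]
finger_gap: 0.361
gripper_force: 50.3
```

Position is right; lower.

Emit:
apply_moves([
  [0, 0, 0.015, 0, 0, 0, 1],
  [0, 0, 0.012, 0, 0, 0, 1],
  [0, 0, 0.006, 0, 0, 0, 1],
  [0, 0, 0.003, 0, 0, 0, 1],
  [0, 0, 0.001, 0, 0, 0, 1],
  [0, 0, 0.001, 0, 0, 0, 1],
  [0, 0, 0, 0, 0, 0, 1],
  [0, 0, 0, 0, 0, 0, 1],
])

```text
t: 20.55
tcp_pos: [0.5902, 0.0813, 0.0367]
tool_rot: [0.99, 0.139, 0.0, 0.0]
force: [-0.4, -0.1, -5.2]
finger_gap: 0.361
gripper_force: 50.3
```

Emit:
apply_moves([
  [0, 0, 0.001, 0, 0, 0, 1],
  [0, 0, 0, 0, 0, 0, 1],
])

```text
t: 20.8
tcp_pos: [0.59, 0.0813, 0.0355]
tool_rot: [0.99, 0.139, -0.0, -0.0]
force: [-0.2, 0.5, -4.2]
finger_gap: 0.364
gripper_force: 50.3
```

Emit:
apply_moves([
  [0, 0, 0.001, 0, 0, 0, 1],
  [0, 0, 0, 0, 0, 0, 1],
])

```text
t: 21.05
tcp_pos: [0.5901, 0.0814, 0.0352]
tool_rot: [0.99, 0.139, 0.0, 0.0]
force: [-2.0, -0.9, 3.1]
finger_gap: 0.358
gripper_force: 51.2
```

Seated. Release, rise and check.

Emit:
apply_moves([
  [0, 0, 0, 0, 0, 0, 0.1],
  [0, 0, 0, 0, 0, 0, -0.3],
  [0, 0, 0, 0, 0, 0, -1],
  [0, 0, 0, 0, 0, 0, -1],
  [0, 0, 0, 0, 0, 0, -1],
  [0, 0, -0.01, 0, 0, 0, -1],
  [0, 0, -0.03, 0, 0, 0, -1],
  [0, 0, -0.04, 0, 0, 0, -1],
])

```text
t: 22.05
tcp_pos: [0.5893, 0.0813, 0.115]
tool_rot: [0.99, 0.139, -0.001, -0.0]
force: [0.2, 0.1, 0.0]
finger_gap: 0.998
gripper_force: 0.0
```

Emit:
apply_moves([
  [0, 0, -0.04, 0, 0, 0, -1],
  [0, 0, -0.04, 0, 0, 0, -1],
  [0, 0, -0.035, 0, 0, 0, -1],
  [-0.04, 0, 0, 0, 0, 0, -1],
  [-0.03, 0, 0, 0, 0, 0, -1],
  [0, 0, 0, 0, 0, 0, -1],
  [0, 0, 0, 0, 0, 0, -1],
  [0, 0, 0, 0, 0, 0, -1],
])

```text
t: 23.05
tcp_pos: [0.5241, 0.062, 0.2297]
tool_rot: [0.99, 0.14, 0.001, 0.0]
force: [0.4, -0.2, -0.3]
finger_gap: 0.997
gripper_force: 0.0
```

Run:
```python
from h import *
s=sense();print({k:np.round(s[k],4) for k in("t","tcp_pos","finger_gap","force")})
cv2.imwrite("pics/w5.png",snapshot("wrist")[:,:,::-1])
```

```text
{'t': np.float64(23.05), 'tcp_pos': array([0.5241, 0.062 , 0.2297]), 'finger_gap': np.float64(0.9974), 'force': array([ 0.3671, -0.2279, -0.3485])}
```

View pics/w5.png

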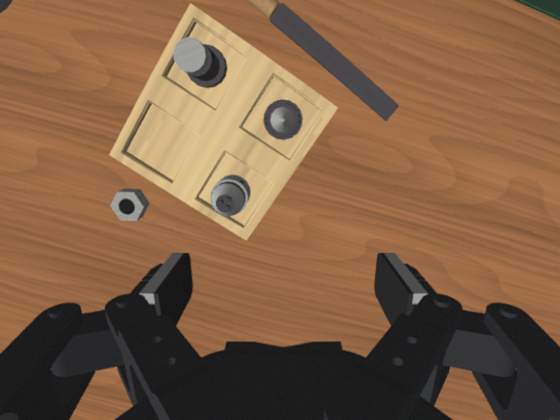

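The short jack stands in the upper-left pocket at about (207,65) and the tall jack in the right pocket at (283,119). The left pocket is empty and the chuck is undisturbed at (230,195).

```bash
python3 -c "
from station import *
print(sign_off())"
```

```text
the job is handed in; nothing more can be done
None
```

The jacks are swapped: each stands upright in the other's old pocket, the parking pocket is empty again, and the chuck looks untouched in the last wrist-camera picture; handed in at about 23 s, though the hand-in returned no verdict.

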